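# Stagger sample trays on the bench base

### The arm

A 6-joint arm with a two-finger parallel gripper is mounted at the origin on the work surface. World frame = base frame: x ahead of the robot, y to its left, z up, the work surface at z = 0. Lengths are in m, angles in rad, forces in N, time in s.
With the tool pointing down it reaches from about 0.35 to 0.925 m from the base axis. Payload 6.4 kg.
Tool frame: the origin (TCP) lies at the very end of the fingers, on their centre line; the grasp point (between the pads) lies 19 mm behind it; z points along the fingers, y is the line along which they close (so a half turn about z gives the same grasp; the last joint's range is limited). The gripper opens to 85 mm and grips with 20 to 120 N. Pads are 22 mm wide; open, the fingers measure 114 mm over their backs; the gripper's body (76 mm by 85 mm) begins 54 mm behind the grasp point. The pads swing forward as they close: fully open they stand 13 mm farther back than shut.
Start: joints at [1.005, 0.245, 1.558, -0, 1.339, -0.174], TCP at [0.248, 0.601, 0.231] pointing down, gripper open.
Joint ranges: [-3.13, 3.13], [-1.02, 2.26], [0.13, 2.54], [-0.95, 4.09], [0.21, 2.88], [-2.74, 2.74]. Speed limits (rad/s): [2.57, 2.57, 3.14, 3.14, 3.14, 3.14].

### API

Orientations are given as a rotation vector (axis times angle).
In Python, from plant import robot gives the robot as it stands.
- The arm moves only by the tool arm_command, never from a script. Its argument "rows" is a list that holds one entry, the list of rows, each a list of 7 numbers: the turn, a rotation vector about the tool's x, y, z in rad, then the shift along the tool's x, y, z in m, then the closure, from 0 (fully open) to 1 (shut). A call has 1 to 8 rows; each row shifts and turns the commanded pose from where the row before left it, along the tool's axes as they then stand; what a row does not reach is not made up. A row lasts 1/12 s, in which the tool goes at most 41.7 mm and 7.16 degrees, less where a joint would pass 70% of its speed; a pose out of reach is approached as far as the arm can. A call is refused whole if a number of a shift passes 0.0417 or a number of a turn 0.125, either way. A call with a gripper value outside its range is refused whole. The fingers move at their own pace and stop on an object; "squeeze" is the grip in N (left out, the last holds). Time passes only in rows, so rows that do not move let the fingers close. It gives the time, the measured TCP pose, the force, the opening and the grip force at its end, in the units of the state.
- robot.get_state(): the state, without advancing time (a new reading comes with each control period).
- robot.snapshot(name): name is "scene" or "side" or "wrist"; returns a dict with "img" (384x512x3 uint8, red, green, blue), "depth" (384x512 float32, m along the optical axis (not along the pixel's ray), 0 where there is no reading), "K" (3x3 intrinsics, pixels), "extrinsics" (4x4, takes a point from camera to world coordinates); the wrist camera has in their place "hand_eye" (4x4, takes a point from camera to tool coordinates, whose origin is the TCP and whose axes are the flange's). Camera axes: x right, y down, z forward; pixel columns grow to the right and rows downward; lengths in m; the calibration is good to about 2 mm. A picture is of the moment at which its call begins: read the wrist's pose just before it.
- robot.close_job(): hands the job in; it is judged then, once.
The state is a dict: "t": time; "joint_pos": joint angles; "qvel": joint speeds; "tau": joint torques, N m; "position": TCP position; "orientation": TCP orientation; "ft_force": force on the tool from outside, world axes, zero at the start; "ft_torque": the same for the moment, N m; "opening": finger opening in m; "finger_force": force on a finger pad.
Only numpy, scipy, OpenCV 4.12 (cv2) and the standard library are available. Lean on these libraries where they do the work, as an engineer would, in place of code of your own. Each camera call takes 0.05 s, during which the arm holds its last target. There are 200 camera calls.

### The job

Stack the two long sample trays on the bolted base, staggered so that each rests on the lip of the one below: first the tray with three large cups, parallel to the base but shifted endwise by a quarter of its length away from the thumbscrew, so that the screw's end stays clear; then the tray with ten small cups on top of it, shifted back the other way so that it lies straight above the base. Keep the trays upright and leave them stacked.

Things in the scene. Friction and masses are not known exactly. Their poses are not given: they have to be found in the camera images.
- tray_three_mid (a point): The tray with three large cups. Loose aluminium block, 140 mm long (x), 56 wide (y), 30 high (z), 0.2 to 0.4 kg, flat underside; flat top rim (12 mm wide at the sides, 20 at the ends) round a recess with three white crucibles 29 mm across in a single row, all below the rim. Upright on the bench. This point is its centre, 15 mm above its underside. Half a turn leaves it the same.
- tray_ten_mid (a point): The tray with ten small cups. Loose aluminium block, 140 mm long (x), 56 wide (y), 30 high (z), 0.2 to 0.4 kg, flat underside; flat top rim (12 mm wide at the sides, 20 at the ends) round a recess with ten white crucibles 12 mm across in two rows of five, all below the rim. Upright on the bench. This point is its centre, 15 mm above its underside. Half a turn leaves it the same.
- base_top (a point): The base: aluminium block fixed on the bench, 140 mm long (x), 56 wide (y), 40 high, flat rim as on the trays, empty recess. This point: its centre at rim height (40 mm above the bench). Its -x end has a black thumbscrew 18 mm across, 58 mm from the centre, 13 mm above the rim. First tray's centre goes 35 mm along +x, the second's straight above this point.
Not all that is in view belongs to the job. What is shaped like the part that bears tray_three_mid but black is not meant.

How it is judged:
On the way:
1. the three-cup tray lies on the base's rim, offset away from the thumbscrew, let go (x of tray_three_mid in the frame of base_top between 0.02 and 0.05 m and y of tray_three_mid in the frame of base_top between -0.015 and 0.015 m and z of tray_three_mid in the frame of base_top between 0.01 and 0.02 m and angle between tray_three_mid's own z axis and vertical below 0.09 rad and angle between the x axis of tray_three_mid and the x axis of base_top, either way round below 0.21 rad and linear speed of tray_three below 0.02 m/s and contact force between tray_three and the fingers below 0.1 N), for 0.2 s.
At the end, for the whole second after the job is handed in: Three-cup tray on the base rim, 20 to 50 mm off centre away from the screw; ten-cup tray on it, within 15 mm of the base centre lengthwise, 15 mm or more from the other centre. Both within 15 mm sideways, 12 degrees of parallel, 5 degrees of level, at rest, released (all of step 1 and x of tray_ten_mid in the frame of base_top between -0.015 and 0.015 m and y of tray_ten_mid in the frame of base_top between -0.015 and 0.015 m and z of tray_ten_mid in the frame of base_top between 0.04 and 0.05 m and angle between tray_ten_mid's own z axis and vertical below 0.09 rad and angle between the x axis of tray_ten_mid and the x axis of base_top, either way round below 0.21 rad and horizontal distance between tray_three_mid and tray_ten_mid above 0.015 m and linear speed of tray_ten below 0.02 m/s and contact force between tray_ten and the fingers below 0.1 N); the robot touches nothing.
It fails at once if a sample tray is tipped by more than 35 degrees (angle between any of tray_three_mid, tray_ten_mid's own z axis and vertical above 0.61 rad).
It also fails if it takes over 61 s, if anything falls off the work surface, if the arm or the gripper's body presses on something with over 40 N, if the wrist force passes 120 N, or if a joint passes its speed limit or range.

## Working session

There is one attempt and no reset: what is moved stays moved. The work goes in short steps, Python scripts to look and compute and a tool call to move; the robot and the scene stay as the last step left them, time stands still between calls to the robot, and variables do not carry over. Pictures are saved under pics/ and viewed, at most 10 in all, crops included, and the job is handed in when it is done.

Besides the shell and the picture viewer there is one more tool, called after "Emit:" as a command line: name --argument value ..., lists and objects as JSON in quotes. arm_command: Moves the arm, as the interface text tells. Its arguments: {"type":"object","properties":{"rows":{"type":"array","items":{"type":"array","items":{"type":"array","items":{"type":"number"}}}},"squeeze":{"type":"number"}},"required":["rows"]}

```bash
mkdir -p pics; ls
python3 - <<'E'
from plant import robot
import cv2,numpy as np
s=robot.get_state();print(s['t'],s['position'],s['orientation'],s['opening'])
for n in("scene","side"):
    d=robot.snapshot(n);np.savez(n+'.npz',**d)
    cv2.imwrite(f'pics/{n}0.png',cv2.resize(d['img'][:,:,::-1],(800,600)))
    print(n,d['extrinsics'].round(3).tolist(),d['K'].round(1).tolist())
E
```

```text
pics
0.0 [0.24787805 0.60026651 0.23016744] [-6.11340197e-01 -3.08079248e+00  2.84828150e-03] 0.08549713729588665
scene [[-0.885, 0.262, -0.386, 0.768], [0.466, 0.536, -0.704, 0.627], [0.023, -0.802, -0.596, 0.634], [0.0, 0.0, 0.0, 1.0]] [[378.3, 0.0, 254.9], [0.0, 378.3, 190.5], [0.0, 0.0, 1.0]]
side [[0.861, -0.377, 0.342, 0.003], [-0.509, -0.639, 0.577, -0.75], [0.001, -0.67, -0.742, 0.921], [0.0, 0.0, 0.0, 1.0]] [[453.1, 0.0, 254.2], [0.0, 453.1, 186.1], [0.0, 0.0, 1.0]]
```

View pics/scene0.png

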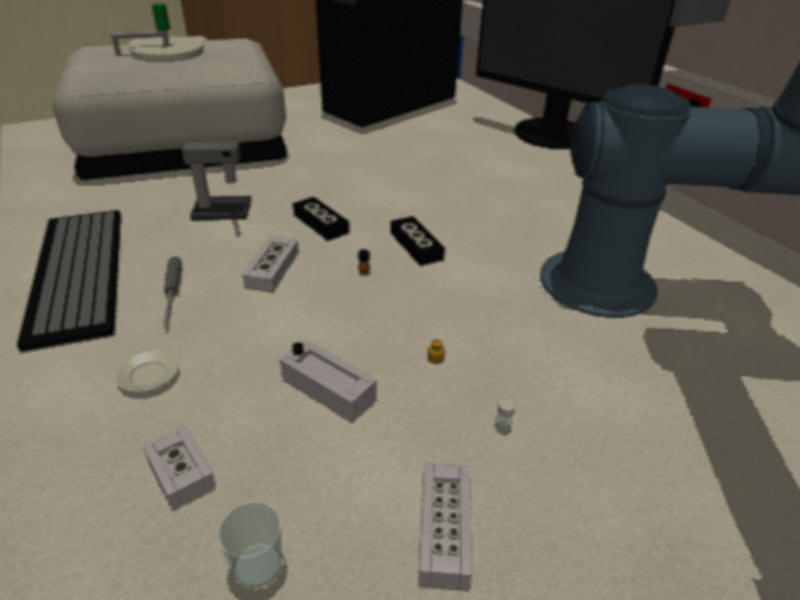

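View pics/side0.png

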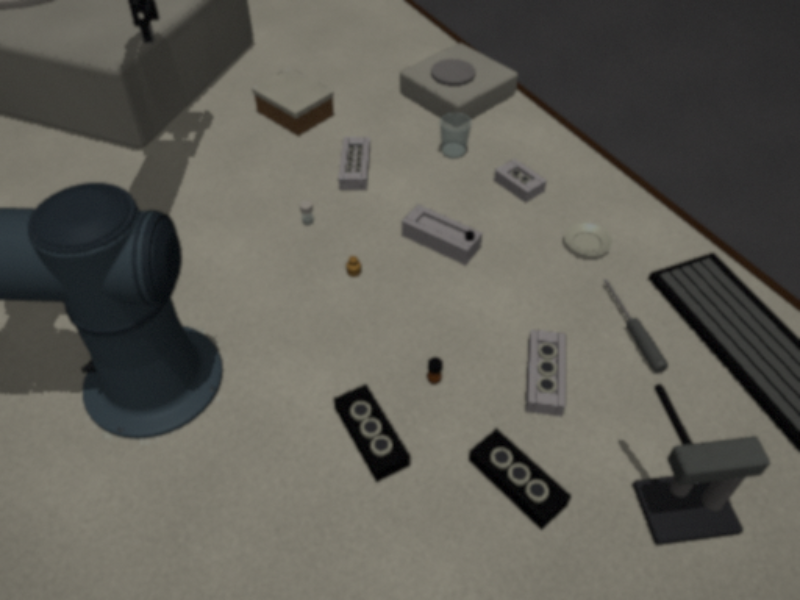

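The possible confusions, in 800x600 scene pixels:
- **Aluminium three-cup tray:** (271,263), side view (547,371). This is the one to take first.
- **Black three-cup trays:** (320,217) and (417,240). Decoys.
- **Short two-cup block:** (180,465). Decoy.
- **Ten-cup tray:** (446,523), side view (355,163).
- **Base:** (328,378), with its thumbscrew at (298,348).

Next I'll measure these from depth and check the choice in a close crop.

```bash
cat > h.py <<'E'
import numpy as np,cv2
def cloud(d,E):
    z=d['depth'];v,u=np.mgrid[:z.shape[0],:z.shape[1]];K=d['K']
    p=np.stack([(u-K[0,2])/K[0,0]*z,(v-K[1,2])/K[1,1]*z,z],-1)
    return p@E[:3,:3].T+E[:3,3]
def rect(P,c,zlo,zhi,r=.1):
    q=P[(np.hypot(P[...,0]-c[0],P[...,1]-c[1])<r)&(P[...,2]>zlo)&(P[...,2]<zhi)]
    (cx,cy),(w,h),a=cv2.minAreaRect((q[:,:2]*1000).astype(np.float32))
    if w<h:w,h,a=h,w,a+90
    return len(q),round(cx,1),round(cy,1),round(w,1),round(h,1),round(a,1),np.median(q[:,2]).round(4)
E
python3 - <<'E'
from h import *
for n,px in(("scene",dict(three=(271,263),ten=(446,523),base=(328,378),screw=(298,348))),("side",dict(three=(547,371),ten=(355,163),base=(441,232),screw=(469,236)))):
    d=np.load(n+'.npz');P=cloud(d,d['extrinsics'])
    for k,(u,v) in px.items():
        c=P[int(v*.64),int(u*.64)];print(n,k,c.round(3))
        if k!='screw':
            z=(.033,.046) if k=='base' else (.024,.036)
            print(rect(P,c,*z))
    if n=='side':
        im=d['img'][:,:,::-1]
        a=cv2.resize(im[200:275,320:380],(480,600),interpolation=2);cv2.imwrite('pics/c.png',a)
E
```

```text
scene three [ 0.537 -0.292  0.025]
(525, 532.7, -307.6, 142.9, 59.3, 49.7, np.float64(0.029))
scene ten [0.524 0.311 0.019]
(1758, 522.7, 306.8, 142.1, 56.0, 58.2, np.float64(0.0295))
scene base [0.56  0.04  0.031]
(802, 557.8, 33.0, 141.7, 58.5, 115.5, np.float64(0.0396))
scene screw [ 0.583 -0.014  0.055]
side three [ 0.528 -0.317  0.03 ]
(996, 532.3, -310.6, 141.7, 54.3, 50.4, np.float64(0.0297))
side ten [0.524 0.301 0.019]
(409, 523.7, 302.1, 147.8, 56.1, 58.2, np.float64(0.0291))
side base [0.553 0.024 0.036]
(507, 557.9, 28.5, 140.6, 61.5, 114.4, np.float64(0.0395))
side screw [ 0.578 -0.029  0.055]
```

View pics/c.png

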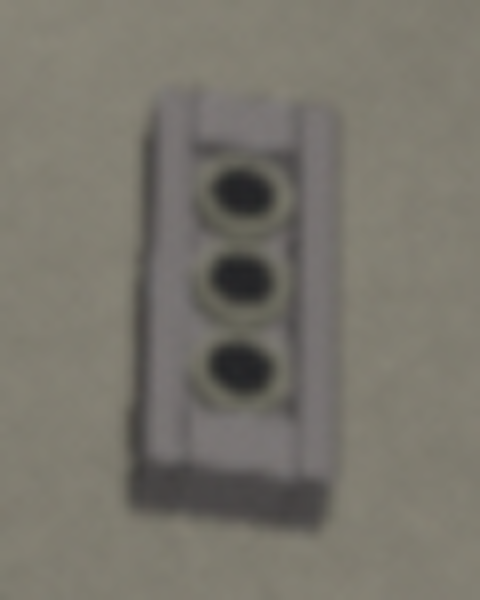

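The crop shows the aluminium tray with three large cups, cup centres at (242,190), (242,280) and (240,368), so the choice is right. From depth: three (532,-309) mm at 50°, ten (523,304) at 58°, base (558,31) at about 115° with the screw on the -y side.

Now I'll turn to that yaw and travel over the three-cup tray.

Emit:
arm_command --rows '[[[0,0,0.125,0,0,0,0],[0,0,0.125,0,0,0,0],[0,0,0.125,0,0,0,0],[0,0,0.125,0,0,0,0],[0,0,0.125,0,0,0,0],[0,0,0.125,0,0,0,0],[0,0,0.125,0,0,0,0],[0,0,0.125,0,0,0,0]]]'

```text
t: 0.77
position: [0.248, 0.6005, 0.2306]
orientation: [2.021, 2.405, -0.002]
ft_force: [-0.3, 0.6, -0.9]
opening: 0.0854
finger_force: 0.0
```

Emit:
arm_command --rows '[[[0,0,0.125,0,0,0,0],[0,0,0.125,0,0,0,0],[0,0,0.125,0,0,0,0],[0,0,0.125,0,0,0,0],[0,0,0.125,0,0,0,0],[0,0,0.125,0,0,0,0],[0,0,0.125,0,0,0,0]]]'

```text
t: 1.35
position: [0.248, 0.6005, 0.2306]
orientation: [2.849, 1.322, -0.002]
ft_force: [-0.4, -0.5, 0.1]
opening: 0.0856
finger_force: 0.0
```

Emit:
arm_command --rows '[[[0,0,0,-0.0214,0.0335,0,0],[0,0,0,-0.0214,0.0335,0,0],[0,0,0,-0.0214,0.0335,0,0],[0,0,0,-0.0214,0.0335,0,0],[0,0,0,-0.0214,0.0335,0,0],[0,0,0,-0.0214,0.0335,0,0],[0,0,0,-0.0214,0.0335,0,0],[0,0,0,-0.0214,0.0335,0,0]]]'

```text
t: 2.02
position: [0.3439, 0.2957, 0.2309]
orientation: [2.845, 1.332, -0.001]
ft_force: [1.3, 0.1, 0.4]
opening: 0.0854
finger_force: 0.0
```

Emit:
arm_command --rows '[[[0,0,0,-0.0214,0.0335,0,0],[0,0,0,-0.0214,0.0335,0,0],[0,0,0,-0.0214,0.0335,0,0],[0,0,0,-0.0214,0.0335,0,0],[0,0,0,-0.0214,0.0335,0,0],[0,0,0,-0.0214,0.0335,0,0],[0,0,0,-0.0214,0.0335,0,0],[0,0,0,-0.0214,0.0335,0,0]]]'

```text
t: 2.68
position: [0.4399, -0.0076, 0.2312]
orientation: [-2.846, -1.33, -0.0]
ft_force: [1.1, 0.8, -0.3]
opening: 0.0856
finger_force: 0.0
```

Emit:
arm_command --rows '[[[0,0,0,-0.0214,0.0335,0,0],[0,0,0,-0.0214,0.0335,0,0],[0,0,0,-0.0214,0.0335,0,0],[0,0,0,-0.0214,0.0335,0,0],[0,0,0,-0.0214,0.0335,0,0],[0,0,0,-0.0214,0.0335,0,0],[0,0,0,-0.0214,0.0335,0,0],[0,0,0,0,0,0,0]]]'

```text
t: 3.35
position: [0.5244, -0.2767, 0.2303]
orientation: [2.848, 1.323, -0.002]
ft_force: [-0.8, -0.1, -0.7]
opening: 0.0855
finger_force: 0.0
```

```bash
cat >> h.py <<'E'
from scipy.spatial.transform import Rotation as Ro
def wrist():
    from plant import robot
    s=robot.get_state();d=robot.snapshot('wrist')
    T=np.eye(4);T[:3,:3]=Ro.from_rotvec(s['orientation']).as_matrix();T[:3,3]=s['position']
    return s,d,cloud(d,T@d['hand_eye'])
def delta(s,xyz,axdeg):
    "tool-frame shift to xyz, tool-z turn so tool x lies along axdeg (mod 180)"
    R=Ro.from_rotvec(s['orientation']).as_matrix()
    yaw=np.degrees(np.arctan2(R[1,0],R[0,0]));e=(axdeg-yaw+90)%180-90
    print('t',s['t'],'tcp',np.round(s['position'],4),'yawx',yaw.round(1),'turn z',np.radians(-e).round(3),'tilt',R[:2,2].round(4))
    print('shift now',(R.T@(np.array(xyz)-s['position'])).round(4),'after turn',((R@Ro.from_rotvec([0,0,np.radians(-e)]).as_matrix()).T@(np.array(xyz)-s['position'])).round(4))
E
python3 - <<'E'
from h import *
s,d,P=wrist()
cv2.imwrite('pics/w1.png',d['img'][:,:,::-1]);print(d['hand_eye'].round(3).tolist())
r=rect(P,(.5325,-.309),.024,.036);print(r)
delta(s,(r[1]/1e3,r[2]/1e3,.004),r[5])
E
```

```text
[[0.0, -0.954, -0.299, 0.076], [1.0, 0.0, -0.0, 0.001], [0.0, -0.299, 0.954, -0.143], [0.0, 0.0, 0.0, 1.0]]
(4175, 532.8, -308.9, 139.8, 56.2, 50.5, np.float64(0.0299))
t 3.35 tcp [ 0.5244 -0.2767  0.2303] yawx 49.8 turn z -0.012 tilt [-0.0004 -0.0014]
shift now [-0.0189  0.027   0.2263] after turn [-0.0192  0.0268  0.2263]
```

View pics/w1.png

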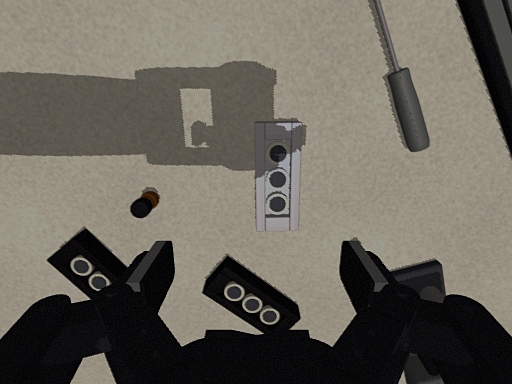

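The tray is centred at (278,178), with a decoy at (250,295) beyond its end, clear of the fingers. I'll centre the gripper and descend.

Emit:
arm_command --rows '[[[0,0,-0.012,-0.019,0.027,0,0],[0,0,0,0,0,0.03,0],[0,0,0,0,0,0.035,0],[0,0,0,0,0,0.035,0],[0,0,0,0,0,0.035,0],[0,0,0,0,0,0.03,0],[0,0,0,0,0,0,0]]]'

```text
t: 3.98
position: [0.528, -0.2982, 0.0589]
orientation: [-2.826, -1.343, 0.009]
ft_force: [-1.1, 0.6, -0.7]
opening: 0.0853
finger_force: 0.0
```

Run:
```python
from h import *
s,d,P=wrist()
r=rect(P,(.5325,-.309),.024,.036);print(r)
delta(s,(.5328,-.3089,.004),50.5)
```

```text
(14677, 532.8, -309.1, 140.7, 56.2, 50.5, np.float64(0.0299))
t 3.9833 tcp [ 0.528  -0.2982  0.0589] yawx 50.9 turn z 0.006 tilt [-0.0108  0.0093]
shift now [-0.0053  0.0113  0.0548] after turn [-0.0052  0.0113  0.0548]
```

Emit:
arm_command --rows '[[[0,0,0.003,-0.0027,0.0056,0,0],[0,0,0.003,-0.0026,0.0056,0,0],[0,0,0,0,0,0,0],[0,0,0,0,0,0,0]]]'

```text
t: 4.37
position: [0.5392, -0.3155, 0.0689]
orientation: [2.838, 1.337, 0.003]
ft_force: [0.2, 0.1, 0.2]
opening: 0.0857
finger_force: 0.0
```

Run:
```python
from h import *
from plant import robot
delta(robot.get_state(),(.5328,-.3089,.004),50.5)
```

```text
t 4.3667 tcp [ 0.5392 -0.3155  0.0689] yawx 50.4 turn z -0.001 tilt [ 0.0034 -0.0029]
shift now [ 0.001  -0.0095  0.0648] after turn [ 0.0011 -0.0095  0.0648]
```

The previous reading was taken before the arm had settled, so I'll correct and let it settle.

Emit:
arm_command --rows '[[[0,0,0,0.001,-0.0095,0,0],[0,0,0,0,0,0.02,0],[0,0,0,0,0,0.01,0],[0,0,0,0,0,0,0],[0,0,0,0,0,0,0],[0,0,0,0,0,0,0],[0,0,0,0,0,0,0],[0,0,0,0,0,0,0]]]'

```text
t: 5.03
position: [0.5316, -0.3077, 0.0372]
orientation: [2.841, 1.339, 0.001]
ft_force: [0.1, 0.4, -0.4]
opening: 0.0853
finger_force: 0.0
```

Run:
```python
from h import *
from plant import robot
delta(robot.get_state(),(.5328,-.3089,.004),50.5)
```

```text
t 5.0333 tcp [ 0.5316 -0.3077  0.0372] yawx 50.5 turn z -0.001 tilt [ 0.0012 -0.001 ]
shift now [-0.0002  0.0017  0.0332] after turn [-0.0002  0.0017  0.0332]
```

Centred. Next I'll go down the rest, close gently, and grip.

Emit:
arm_command --rows '[[[0,0,0,0,0.0017,0.01,0],[0,0,0,0,0,0.01,0],[0,0,0,0,0,0.008,0],[0,0,0,0,0,0.005,0],[0,0,0,0,0,0,0],[0,0,0,0,0,0,0],[0,0,0,0,0,0,0]]]'

```text
t: 5.62
position: [0.5325, -0.3084, 0.0034]
orientation: [2.842, 1.339, 0.0]
ft_force: [0.1, -0.4, -0.5]
opening: 0.0853
finger_force: 0.0
```

Emit:
arm_command --rows '[[[0,0,0,0,0,0,0.3],[0,0,0,0,0,0,0.4],[0,0,0,0,0,0,0.6],[0,0,0,0,0,0,0.8],[0,0,0,0,0,0,1],[0,0,0,0,0,0,1],[0,0,0,0,0,0,1],[0,0,0,0,0,0,1]]]' --squeeze 50

```text
t: 6.28
position: [0.5328, -0.3086, 0.004]
orientation: [2.841, 1.339, 0.001]
ft_force: [-0.8, 0.3, 6.4]
opening: 0.055
finger_force: 56.0
```

Emit:
arm_command --rows '[[[0,0,0,0,0,-0.01,1],[0,0,0,0,0,-0.02,1],[0,0,0,0,0,-0.03,1],[0,0,0,0,0,-0.03,1],[0,0,0,0,0,-0.03,1],[0,0,0,0,0,-0.02,1],[0,0,0,0,0,-0.01,1],[0,0,0,0,0,0,1]]]'

```text
t: 6.95
position: [0.5333, -0.309, 0.1557]
orientation: [2.838, 1.338, 0.003]
ft_force: [0.4, -0.6, -3.6]
opening: 0.055
finger_force: 55.0
```

Emit:
arm_command --rows '[[[0,0,-0.06,0,0,0,1],[0,0,-0.12,0,0,0,1],[0,0,-0.12,0,0,0,1],[0,0,-0.12,0,0,0,1],[0,0,-0.12,0,0,0,1],[0,0,-0.12,0,0,0,1],[0,0,-0.12,0,0,0,1],[0,0,-0.12,0,0,0,1]]]'

```text
t: 7.62
position: [0.531, -0.3072, 0.1501]
orientation: [-1.966, -2.444, -0.0]
ft_force: [0.5, 0.4, -3.4]
opening: 0.0549
finger_force: 54.9
```

Emit:
arm_command --rows '[[[0,0,-0.12,0.01,0.002,0,1],[0,0,-0.09,0.02,0.004,0,1],[0,0,-0.02,0.03,0.006,0,1],[0,0,0,0.035,0.007,0,1],[0,0,0,0.035,0.007,0,1],[0,0,0,0.035,0.007,0,1],[0,0,0,0.035,0.007,0,1],[0,0,0,0.03,0.006,0,1]]]'

```text
t: 8.28
position: [0.4786, -0.0771, 0.1504]
orientation: [-1.68, -2.648, 0.001]
ft_force: [0.0, -0.4, -3.4]
opening: 0.0553
finger_force: 54.9
```

Emit:
arm_command --rows '[[[0,0,0,0.03,0.006,0,1],[0,0,0,0.02,0.004,0,1],[0,0,0,0.01,0.002,0,1],[0,0,0,0.005,0,0,1],[0,0,0,0,0,0,1],[0,0,0,0,0,0,1],[0,0,0,0,0,0,1]]]'

```text
t: 8.87
position: [0.4646, -0.0168, 0.1531]
orientation: [-1.685, -2.652, 0.0]
ft_force: [-0.0, -0.2, -3.9]
opening: 0.0552
finger_force: 54.9
```

Run:
```python
from h import *
s,d,P=wrist()
cv2.imwrite('pics/w2.png',d['img'][:,:,::-1])
r=rect(P,(.558,.031),.034,.045);print(r)
# screw: points above the rim
q=P[(abs(P[...,0]-.58)<.03)&(abs(P[...,1]+.02)<.03)&(P[...,2]>.048)&(P[...,2]<.058)];print(len(q),q.mean(0))
a=np.radians(r[5]);delta(s,(r[1]/1e3+.035*np.cos(a),r[2]/1e3+.035*np.sin(a),.044+.004),r[5])
```

```text
(5450, 557.5, 31.5, 139.9, 56.5, 115.3, np.float64(0.0401))
293 [ 0.58136969 -0.0200766   0.05274581]
t 8.8667 tcp [ 0.4646 -0.0168  0.1531] yawx 115.1 turn z -0.003 tilt [-0.0002 -0.0003]
shift now [0.0393 0.1046 0.1051] after turn [0.039  0.1047 0.1051]
```

View pics/w2.png

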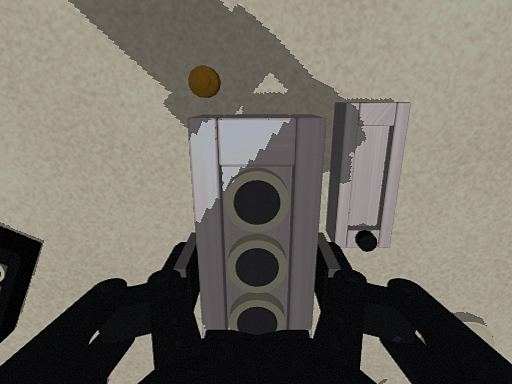

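The image shows the tray held level, with the base at (372,175) and the screw at (367,240) on the -x end. I'll move over the base and settle.

Emit:
arm_command --rows '[[[0,0,-0.003,0.005,0.0147,0,1],[0,0,0,0.01,0.025,0,1],[0,0,0,0.01,0.025,0,1],[0,0,0,0.009,0.025,0,1],[0,0,0,0.005,0.01,0,1],[0,0,0,0,0.005,0,1],[0,0,0,0,0,0.02,1],[0,0,0,0,0,0.02,1]]]'

```text
t: 9.58
position: [0.5436, 0.0633, 0.1141]
orientation: [1.678, 2.652, 0.002]
ft_force: [-0.7, -0.3, -4.2]
opening: 0.0552
finger_force: 55.2
```

Emit:
arm_command --rows '[[[0,0,0,0,0,0.02,1],[0,0,0,0,0,0.02,1],[0,0,0,0,0,0.01,1],[0,0,0,0,0,0,1],[0,0,0,0,0,0,1],[0,0,0,0,0,0,1],[0,0,0,0,0,0,1]]]'

```text
t: 10.17
position: [0.5435, 0.0639, 0.065]
orientation: [1.678, 2.653, 0.002]
ft_force: [0.1, -0.6, -3.5]
opening: 0.0549
finger_force: 54.9
```

Run:
```python
from h import *
from plant import robot
a=np.radians(115.3)
delta(robot.get_state(),(.5575+.035*np.cos(a),.0315+.035*np.sin(a),.044),115.3)
```

```text
t 10.1667 tcp [0.5435 0.0639 0.065 ] yawx 115.4 turn z 0.001 tilt [ 0.003  -0.0004]
shift now [-0.0002 -0.0013  0.021 ] after turn [-0.0002 -0.0013  0.021 ]
```

Emit:
arm_command --rows '[[[0,0,0,0,-0.001,0.006,1],[0,0,0,0,0,0.005,1],[0,0,0,0,0,0.004,1],[0,0,0,0,0,0.003,1],[0,0,0,0,0,0,1],[0,0,0,0,0,0,1]]]'

```text
t: 10.67
position: [0.5411, 0.0638, 0.0449]
orientation: [-1.679, -2.655, 0.0]
ft_force: [0.4, 0.8, -4.1]
opening: 0.0548
finger_force: 55.0
```

Emit:
arm_command --rows '[[[0,0,0,0,0,0.001,1],[0,0,0,0,0,0.001,1],[0,0,0,0,0,0.001,1],[0,0,0,0,0,0,1],[0,0,0,0,0,0,1]]]'

```text
t: 11.08
position: [0.5417, 0.0638, 0.044]
orientation: [-1.679, -2.655, 0.001]
ft_force: [-7.5, 0.3, 9.8]
opening: 0.0549
finger_force: 56.5
```

In contact on the rim. I'll open and rise.

Emit:
arm_command --rows '[[[0,0,0,0,0,0,0.4],[0,0,0,0,0,0,0.2],[0,0,0,0,0,0,0],[0,0,0,0,0,0,0],[0,0,0,0,0,0,0],[0,0,0,0,0,0,0],[0,0,0,0,0,0,0],[0,0,0,0,0,0,0]]]'

```text
t: 11.75
position: [0.5413, 0.0638, 0.0422]
orientation: [-1.679, -2.655, 0.0]
ft_force: [0.1, -0.0, 0.1]
opening: 0.0853
finger_force: 0.0
```

Emit:
arm_command --rows '[[[0,0,0,0,0,-0.01,0],[0,0,0,0,0,-0.02,0],[0,0,0,0,0,-0.03,0],[0,0,0,0,0,-0.03,0],[0,0,0,0,0,-0.03,0],[0,0,0,0,0,-0.03,0],[0,0,0,0,0,-0.01,0],[0,0,0,0,0,0,0]]]'

```text
t: 12.42
position: [0.5434, 0.0637, 0.2064]
orientation: [1.675, 2.65, 0.005]
ft_force: [1.0, -0.1, -0.1]
opening: 0.0853
finger_force: 0.0
```

Run:
```python
from h import *
s,d,P=wrist()
r=rect(P,(.5425,.063),.06,.08);print(r)
v=np.array(r[1:3])-[557.5,31.5];a=np.radians(115.3);print(v@[np.cos(a),np.sin(a)],v@[-np.sin(a),np.cos(a)])
delta(s,(.523,.3045,.2),58.2)
```

```text
(7120, 542.0, 63.5, 138.9, 56.0, 115.5, np.float64(0.0697))
35.554688471646394 0.3378278913519086
t 12.4167 tcp [0.5434 0.0637 0.2064] yawx 115.4 turn z 0.998 tilt [ 0.0075 -0.0007]
shift now [0.2264 0.0848 0.0061] after turn [ 0.1939 -0.1443  0.0061]
```

The three-cup tray sits +35.6 mm along the base, 0.3 mm sideways, parallel, with its top at 70 mm. On to the ten-cup tray.

Emit:
arm_command --rows '[[[0,0,0.06,0,0,0,0],[0,0,0.12,0,0,0,0],[0,0,0.12,0,0,0,0],[0,0,0.12,0,0,0,0],[0,0,0.12,0,0,0,0],[0,0,0.12,0,0,0,0],[0,0,0.12,0,0,0,0],[0,0,0.12,0,0,0,0]]]'

```text
t: 13.13
position: [0.5397, 0.0639, 0.1992]
orientation: [-2.669, -1.651, 0.007]
ft_force: [-0.7, 0.1, -0.4]
opening: 0.0857
finger_force: 0.0
```

Emit:
arm_command --rows '[[[0,0,0.098,0.014,-0.0103,0,0],[0,0,0,0.03,-0.0223,0,0],[0,0,0,0.03,-0.0223,0,0],[0,0,0,0.03,-0.0223,0,0],[0,0,0,0.03,-0.0223,0,0],[0,0,0,0.03,-0.0223,0,0],[0,0,0,0.02,-0.0149,0,0],[0,0,0,0.01,-0.0074,0,0]]]'

```text
t: 13.8
position: [0.5172, 0.3067, 0.1992]
orientation: [-2.742, -1.531, 0.007]
ft_force: [-0.0, -0.2, 0.1]
opening: 0.0855
finger_force: 0.0
```

Emit:
arm_command --rows '[[[0,0,0,0,0,0.02,0],[0,0,0,0,0,0.01,0],[0,0,0,0,0,0,0],[0,0,0,0,0,0,0],[0,0,0,0,0,0,0],[0,0,0,0,0,0,0],[0,0,0,0,0,0,0]]]'

```text
t: 14.38
position: [0.52, 0.3041, 0.1732]
orientation: [2.745, 1.527, 0.002]
ft_force: [0.1, -0.6, -0.2]
opening: 0.0856
finger_force: 0.0
```

Run:
```python
from h import *
s,d,P=wrist()
cv2.imwrite('pics/w3.png',d['img'][:,:,::-1])
r=rect(P,(.523,.3045),.024,.036);print(r)
delta(s,(r[1]/1e3,r[2]/1e3,.004),r[5])
```

```text
(5422, 522.8, 306.0, 139.6, 56.2, 58.2, np.float64(0.0301))
t 14.3833 tcp [0.52   0.3041 0.1732] yawx 58.2 turn z -0.001 tilt [0.0014 0.0005]
shift now [0.0029 0.0012 0.1692] after turn [0.0029 0.0012 0.1692]
```

View pics/w3.png

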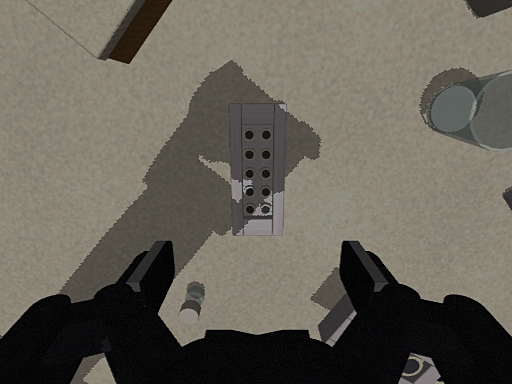

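The ten-cup tray is at (258,170), and the vial at (192,303) and the glass are clear. I'll descend and grip.

Emit:
arm_command --rows '[[[0,0,0,0.003,0.001,0.01,0],[0,0,0,0,0,0.03,0],[0,0,0,0,0,0.03,0],[0,0,0,0,0,0.03,0],[0,0,0,0,0,0.02,0],[0,0,0,0,0,0.01,0],[0,0,0,0,0,0,0],[0,0,0,0,0,0,0]]]'

```text
t: 15.1
position: [0.5222, 0.3065, 0.0425]
orientation: [2.745, 1.528, 0.0]
ft_force: [0.3, -0.4, 0.3]
opening: 0.0854
finger_force: 0.0
```

Emit:
arm_command --rows '[[[0,0,0,0,0,0,0],[0,0,0,0,0,0,0],[0,0,0,0,0,0,0]]]'

```text
t: 15.35
position: [0.523, 0.3068, 0.044]
orientation: [2.745, 1.528, 0.005]
ft_force: [-0.6, 0.7, 0.2]
opening: 0.0856
finger_force: 0.0
```

Run:
```python
from h import *
s,d,P=wrist()
print(rect(P,(.523,.3045),.024,.036))
delta(s,(.5228,.306,.004),58.2)
```

```text
(15552, 523.2, 306.3, 140.2, 56.3, 58.2, np.float64(0.0301))
t 15.35 tcp [0.523  0.3068 0.044 ] yawx 58.2 turn z 0.0 tilt [0.0028 0.001 ]
shift now [-0.0009  0.0002  0.04  ] after turn [-0.0009  0.0002  0.04  ]
```

Emit:
arm_command --rows '[[[0,0,0,0,0,0.01,0],[0,0,0,0,0,0.015,0],[0,0,0,0,0,0.01,0],[0,0,0,0,0,0.004,0],[0,0,0,0,0,0,0],[0,0,0,0,0,0,0],[0,0,0,0,0,0,0]]]'

```text
t: 15.98
position: [0.5223, 0.3066, 0.0038]
orientation: [2.745, 1.528, 0.002]
ft_force: [0.1, -1.0, -0.7]
opening: 0.0853
finger_force: 0.0
```

Emit:
arm_command --rows '[[[0,0,0,0,0,0,0.3],[0,0,0,0,0,0,0.4],[0,0,0,0,0,0,0.6],[0,0,0,0,0,0,0.8],[0,0,0,0,0,0,1],[0,0,0,0,0,0,1],[0,0,0,0,0,0,1],[0,0,0,0,0,0,1]]]' --squeeze 50

```text
t: 16.65
position: [0.5226, 0.3066, 0.0041]
orientation: [2.745, 1.528, 0.002]
ft_force: [1.2, -0.5, 5.7]
opening: 0.0551
finger_force: 56.0
```

Emit:
arm_command --rows '[[[0,0,0,0,0,-0.01,1],[0,0,0,0,0,-0.02,1],[0,0,0,0,0,-0.03,1],[0,0,0,0,0,-0.03,1],[0,0,0,0,0,-0.03,1],[0,0,0,0,0,-0.03,1],[0,0,0,0,0,-0.02,1],[0,0,0,0,0,-0.01,1]]]'

```text
t: 17.32
position: [0.5225, 0.3068, 0.1864]
orientation: [2.744, 1.528, 0.006]
ft_force: [0.1, 0.3, -3.1]
opening: 0.0551
finger_force: 55.3
```

Emit:
arm_command --rows '[[[0,0,-0.06,0,0,0,1],[0,0,-0.12,0,0,0,1],[0,0,-0.12,0,0,0,1],[0,0,-0.12,0,0,0,1],[0,0,-0.12,0,0,0,1],[0,0,-0.12,0,0,0,1],[0,0,-0.12,0,0,0,1],[0,0,-0.12,0,0,0,1]]]'

```text
t: 17.98
position: [0.5204, 0.3059, 0.1812]
orientation: [-1.798, -2.573, 0.005]
ft_force: [1.1, 0.5, -2.6]
opening: 0.0547
finger_force: 55.1
```

Emit:
arm_command --rows '[[[0,0,-0.07,0,0,0,1],[0,0,-0.027,0,0,0,1],[0,0,0,0,0,0,1],[0,0,0,0,0,0,1]]]'

```text
t: 18.32
position: [0.5208, 0.3061, 0.1818]
orientation: [-1.681, -2.652, 0.004]
ft_force: [-0.5, -1.2, -1.5]
opening: 0.0549
finger_force: 55.1
```

Run:
```python
from h import *
from plant import robot
delta(robot.get_state(),(.5575,.0315,.074),115.3)
```

```text
t 18.3167 tcp [0.5208 0.3061 0.1818] yawx 115.3 turn z -0.0 tilt [-0.0027 -0.0009]
shift now [-0.264  -0.0838  0.1079] after turn [-0.264  -0.0839  0.1079]
```

Emit:
arm_command --rows '[[[0,0,0,-0.01,-0.0032,0,1],[0,0,0,-0.02,-0.0064,0,1],[0,0,0,-0.034,-0.0108,0,1],[0,0,0,-0.035,-0.0111,0,1],[0,0,0,-0.035,-0.0111,0,1],[0,0,0,-0.035,-0.0111,0,1],[0,0,0,-0.035,-0.0111,0,1],[0,0,0,-0.03,-0.0096,0,1]]]'

```text
t: 18.98
position: [0.5543, 0.0602, 0.1831]
orientation: [1.682, 2.653, -0.001]
ft_force: [0.5, -0.0, -2.9]
opening: 0.055
finger_force: 55.2
```

Emit:
arm_command --rows '[[[0,0,0,-0.02,-0.0064,0,1],[0,0,0,-0.01,-0.0032,0,1],[0,0,0,0,0,0.02,1],[0,0,0,0,0,0.025,1],[0,0,0,0,0,0.02,1],[0,0,0,0,0,0.015,1],[0,0,0,0,0,0.005,1],[0,0,0,0,0,0,1]]]'

```text
t: 19.65
position: [0.5574, 0.0323, 0.0966]
orientation: [-1.678, -2.652, 0.002]
ft_force: [-0.3, 0.3, -3.7]
opening: 0.0547
finger_force: 55.0
```

Emit:
arm_command --rows '[[[0,0,0,0,0,0,1],[0,0,0,0,0,0,1],[0,0,0,0,0,0,1],[0,0,0,0,0,0,1]]]'

```text
t: 19.98
position: [0.5596, 0.0318, 0.0995]
orientation: [1.679, 2.653, 0.001]
ft_force: [0.5, 0.1, -2.3]
opening: 0.0551
finger_force: 55.0
```

Run:
```python
from h import *
from plant import robot
delta(robot.get_state(),(.5575,.0315,.074),115.3)
```

```text
t 19.9833 tcp [0.5596 0.0318 0.0995] yawx 115.3 turn z 0.001 tilt [ 0.0021 -0.0003]
shift now [ 0.0006 -0.0021  0.0255] after turn [ 0.0006 -0.0021  0.0255]
```

Emit:
arm_command --rows '[[[0,0,0,0,-0.001,0.007,1],[0,0,0,0,0,0.006,1],[0,0,0,0,0,0.005,1],[0,0,0,0,0,0.003,1],[0,0,0,0,0,0.002,1],[0,0,0,0,0,0,1],[0,0,0,0,0,0,1],[0,0,0,0,0,0,1]]]'

```text
t: 20.65
position: [0.5581, 0.0314, 0.0755]
orientation: [1.68, 2.654, 0.0]
ft_force: [0.5, 0.8, -2.8]
opening: 0.055
finger_force: 55.1
```

Emit:
arm_command --rows '[[[0,0,0,0,0,0.001,1],[0,0,0,0,0,0.001,1],[0,0,0,0,0,0.001,1],[0,0,0,0,0,0,1],[0,0,0,0,0,0,1]]]'

```text
t: 21.07
position: [0.5583, 0.0314, 0.0741]
orientation: [1.68, 2.655, -0.0]
ft_force: [-5.8, -0.0, 9.8]
opening: 0.0552
finger_force: 56.5
```

In contact at 74 mm. I'll release and rise.

Emit:
arm_command --rows '[[[0,0,0,0,0,0,0.4],[0,0,0,0,0,0,0.2],[0,0,0,0,0,0,0],[0,0,0,0,0,0,0],[0,0,0,0,0,0,0],[0,0,0,0,0,0,0],[0,0,0,0,0,0,0],[0,0,0,0,0,0,0]]]'

```text
t: 21.73
position: [0.5579, 0.0314, 0.0722]
orientation: [-1.68, -2.654, 0.0]
ft_force: [-0.0, 0.3, -0.1]
opening: 0.0854
finger_force: 0.0
```

Emit:
arm_command --rows '[[[0,0,0,0,0,-0.01,0],[0,0,0,0,0,-0.02,0],[0,0,0,0,0,-0.03,0],[0,0,0,0,0,-0.03,0],[0,0,0,0,0,-0.03,0],[0,0,0,0,0,-0.03,0],[0,0,0,0,0,-0.01,0],[0,0,0,0,0,0,0]]]'

```text
t: 22.4
position: [0.5599, 0.0312, 0.2366]
orientation: [1.677, 2.649, 0.005]
ft_force: [0.1, 0.4, -0.4]
opening: 0.0858
finger_force: 0.0
```

Emit:
arm_command --rows '[[[0,0,0,0,0,0,0],[0,0,0,0,0,0,0],[0,0,0,0,0,0,0],[0,0,0,0,0,0,0]]]'

```text
t: 22.73
position: [0.557, 0.0315, 0.2302]
orientation: [-1.679, -2.651, 0.002]
ft_force: [0.6, -0.0, -0.5]
opening: 0.0853
finger_force: 0.0
```

Run:
```python
from h import *
s,d,P=wrist()
cv2.imwrite('pics/w4.png',d['img'][:,:,::-1])
a=np.radians(115.3)
for c,lo,hi in(((.5575,.0315),.09,.11),((.542,.0635),.06,.08)):
    r=rect(P,c,lo,hi,.12);v=np.array(r[1:3])-[557.5,31.5];print(r,v@[np.cos(a),np.sin(a)],v@[-np.sin(a),np.cos(a)])
```

```text
(7207, 558.5, 31.2, 140.1, 56.1, 115.4, np.float64(0.0997)) -0.6985826282854265 -0.7758751906446204
(2034, 519.9, 109.7, 56.0, 36.0, 25.4, np.float64(0.07)) 86.76791104683132 0.5741189503668412
```

View pics/w4.png

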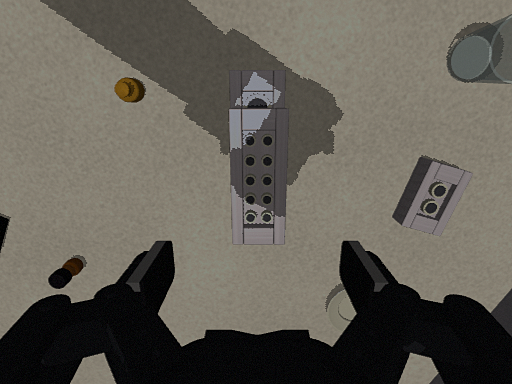

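The ten-cup tray is at (258,175), straight above the base: -0.7 mm lengthwise, -0.8 mm sideways, top at 100 mm. The three-cup tray's end shows at (258,88), with a visible strip of 36 mm that fits its +35 mm offset.

```bash
python3 -c "
from plant import robot
print(robot.close_job())"
```

```text
the job is handed in; nothing more can be done
None
```

The job is handed in (no verdict was returned): by the wrist camera, the three-cup tray is on the base about 35 mm away from the screw and the ten-cup tray is on top within 1 mm of the base centre, both level, parallel and released.

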